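Shut the tube shaker's cover and bolt it against its spring catch

TASK

Make the tube shaker ready to run, using the fingertips only to press and push (nothing is to be picked up): press its open cover fully shut, then hold the spring safety catch down with one fingertip while the other fingertip pushes the bolt's handle to the left until the bolt is fully home through the eye of the cover. Then take the hand away so that the catch springs back up and locks the bolt, and leave the small things standing around the shaker where they are.

Things in the scene. Friction and masses are not known exactly. Their poses are not given: they have to be found in the camera images.
- shaker: Tube shaker: white instrument 150 mm deep (own x), 270 mm wide (y), 70 mm high to its deck, dials on its front; fixed by suction feet. Origin: centre of its underside. x runs from front panel to back, y to its left seen from the front, z up; positions below are in this frame, z over the worktop. Catch and bolt lie on the front strip of the deck (x -75 to -18 mm), the cover behind.
- cover (a joint): Angle of the hinged cover (rad): 0 = shut on a firm stop, grows as it opens upward; starts at 0.3 to 0.6. Its hinge is stiff (0.09 N m), so it stays where it is left and 1 to 4 N on it moves it. A clear plate in a grey frame: front edge 82 mm from the hinge axis, y -108 to +98 mm, top 89 mm over the worktop when shut.
- cover_hinge (a point): Middle of the cover's hinge axis, which runs along the shaker's y at x = +60 mm, z = 76 mm.
- cover_mid (a point): Middle of the cover's top face: 43 mm from the hinge axis, y = -5 mm; turns with the cover. Pressing straight down about there shuts it; right at the front edge the fingertip may jam, because that edge moves forward as it comes down.
- cover_eye (a point): Middle of the steel eye on the cover's front edge: a block 8 mm thick along y with a 13x11 mm opening. With the cover shut it is on the bolt's line, at x = -33, y = +65, z = 78 mm. The bolt passes only if the cover is fully shut, and the cover shuts only if the bolt is drawn.
- slide_bolt (a joint): Travel of the bolt (m): 0 = drawn (start), 0.036 = home against its stop, along the shaker's +y (to the left seen from the front). Its front edge is notched every 12 mm and the catch's tooth stands in a notch: it cannot slide (1-2 mm of play) unless the catch is at least 5 mm down; then 2 to 4 N moves it and it stays where left. If the catch is let go on the way it drops into the next notch.
- bolt_tip (a point): Left end of the bolt, an 8 mm steel bar along y at x = -33, z = 78 mm (bar top 82 mm); y = +55 mm drawn, +91 mm home. The bar runs in three low arches at y = -26, +48 and +82 mm, x -50 to -23 mm, tops 85 mm over the worktop.
- bolt_handle (a point): Upper part of the bolt's handle, an upright black plate 8 mm thick along y, x -62 to -32 mm, top 110 mm over the worktop. The point is 6 mm below the top edge, mid-thickness, at x = -53 mm, y = -5 mm (drawn) or +31 mm (home). It moves with the bolt.
- press_catch (a joint): How far the spring safety catch is pressed down (m): 0 = up, locking the bolt; 0.009 = right down. About 1.6 N to start, 3.6 N at 5 mm, 5.2 N at the bottom. Let go with the bolt fully drawn or fully home, it springs up by itself.
- catch_top (a point): Centre of the catch's top: a ribbed grey press bar, x -69 to -46 mm, 78 mm long (y -120 to -42 mm), top 94 mm over the worktop when up, 85 mm right down. It moves straight down wherever pressed, and a fingertip can slide along it while the bolt moves. A second fingertip at that height clears the bar and arches and meets the handle plate, to the left (+y).
- control_vial: Bystander: a slim upright control vial with a stopper, about 16x23 mm and 64 mm tall, loose, just right of the shaker. Origin: underside. To be left alone.
- marker: Bystander: a marker pen lying flat, 134 mm long, 13 mm thick, loose, just right of the shaker, beyond the vial. Origin: underside. To be left alone.
- dropper_bottle: Bystander: a small dropper bottle, 24 mm across, 56 mm tall, loose, just left of the shaker. Origin: underside. To be left alone.
- coverslips: Bystander: a small flat box of cover slips, 32x28 mm, 14 mm high, loose, just left of the shaker. Origin: underside. To be left alone.
- timer: Bystander: a bench timer with a round button, 26x56 mm, 58 mm tall, loose, farther right on the worktop. Origin: underside. To be left alone.
- lancet_box: Bystander: a plain carton of lancets, 44x80 mm, 50 mm high, loose, farther right on the worktop. Origin: underside. To be left alone.

How it is judged:
By the outcome, as a careful person would: the job done as asked, in the order asked, and still so for the second after the job is handed in, with the robot touching nothing.
It also fails if it takes over 42 s, if anything falls off the work surface, if the arm or the gripper's body presses on something with over 40 N, if the wrist force passes 120 N, or if a joint passes its speed limit or range.

ROBOT

A 6-joint arm with a two-finger parallel gripper is mounted at the origin on a cart in front of the work surface, level with it; the furniture and walls round the work are solid. World frame = base frame: x ahead of the robot, y to its left, z up, the work surface at z = 0. Lengths are in m, angles in rad, forces in N, time in s.
With the tool pointing down it reaches from about 0.35 to 0.775 m from the base axis. Payload 5.5 kg.
Tool frame: the origin (TCP) lies at the very end of the fingers, on their centre line; the grasp point (between the pads) lies 19 mm behind it (env.grip_point_offset is the distance from the TCP to the grasp point, in m); z points along the fingers, y is the line along which they close (so a half turn about z gives the same grasp; the last joint's range is limited). The gripper opens to 85 mm and grips with 20 to 120 N. Pads are 22 mm wide; open, the fingers measure 114 mm over their backs; the gripper's body (76 mm by 85 mm) begins 54 mm behind the grasp point. The pads swing forward as they close: fully open they stand 13 mm farther back than shut.
Start: joints at [-1.355, 0.313, 0.046, 1.304, 0, 1.431], TCP at [0.2, -0.539, 0.208] pointing down, gripper open.
Joint ranges: [-2.76, 2.76], [-0.86, 1.69], [-1.03, 1.26], [-2.2, 2.34], [-1.47, 1.5], [-3.14, 3.14]. Speed limits (rad/s): [2.57, 2.57, 3.14, 3.14, 3.14, 3.14].

INTERFACE

Orientations are given as a unit quaternion [w, x, y, z].
In Python, from workcell import sensors, imaging, workorder, env gives the robot as it stands.
- The arm moves only by the shell command python3 -m handwheel 'ROWS' [FORCE]. ROWS is JSON, a list of rows, each a list of 5 numbers: the shift along the tool's x, y, z in mm, then the turn about the tool's z in rad, then the opening, from 0 (shut) to 1 (fully open). A call has 1 to 8 rows; each row is the pose to reach, as a shift and turn from the pose commanded when the call began, along the tool's axes at that moment; what a row does not reach only later rows make up. A row lasts 1/10 s, in which the tool goes at most 50 mm and 8.59 degrees, less where a joint would pass 70% of its speed; a pose out of reach is approached as far as the arm can. A call with a gripper value outside its range is refused whole. The fingers move at their own pace and stop on an object; FORCE is the grip in N (left out, the last holds). Time passes only in rows, so rows that repeat a pose let the fingers close. It gives the time, the measured TCP pose, the force, the opening and the grip force at its end, in the units of the state.
- sensors.get_state(): the state, without advancing time (a new reading comes with each control period).
- imaging.read_camera(name): name is "scene" or "top" or "wrist"; returns a dict with "color" (384x512x3 uint8, blue, green, red), "z_map" (384x512 float32, m along the optical axis (not along the pixel's ray), 0 where there is no reading), "fx", "fy", "cx", "cy" (pixels), "xyz" and "rotation" of the camera in the world. Camera axes: x right, y down, z forward; pixel columns grow to the right and rows downward; lengths in m; the calibration is good to about 2 mm. The wrist camera is an equidistant fisheye: a pixel r from the principal point sees the ray r / f radians off the axis. A picture is of the moment at which its call begins.
- workorder.hand_in(): hands the job in; it is judged then, once.
The state is a dict: "clock": time; "joint_pos": joint angles; "qvel": joint speeds; "tau": joint torques, N m; "tcp_pos": TCP position; "orientation": TCP orientation; "wrist_force": force on the tool from outside, world axes, zero at the start; "ft_torque": the same for the moment, N m; "finger_gap": finger opening in m; "grip_force": force on a finger pad.
Only numpy, scipy, OpenCV 4.12 (cv2) and the standard library are available. Lean on these libraries where they do the work, as an engineer would, in place of code of your own. Each camera call takes 0.05 s, during which the arm holds its last target. There are 200 camera calls.

## Working session

There is one attempt and no reset: what is moved stays moved. The work goes in short steps, Python scripts to look and compute and a shell command to move; the robot and the scene stay as the last step left them, time stands still between calls to the robot, and variables do not carry over. Pictures are saved under pics/ and viewed, at most 10 in all, crops included, and the job is handed in when it is done.

```bash
mkdir -p pics; ls; cat > h.py <<'E'
import numpy as np, cv2
from workcell import sensors, imaging, workorder, env
def pts(c):
    z=c["z_map"]; v,u=np.mgrid[:z.shape[0],:z.shape[1]]
    P=np.stack([(u-c["cx"])/c["fx"]*z,(v-c["cy"])/c["fy"]*z,z],-1)
    return P@np.array(c["rotation"]).T+np.array(c["xyz"])
def proj(c,p):
    q=(np.array(p)-c["xyz"])@np.array(c["rotation"]); return q[...,0]/q[...,2]*c["fx"]+c["cx"],q[...,1]/q[...,2]*c["fy"]+c["cy"]
E
python3 - <<'E'
from h import *
for n in("scene","top"):
    c=imaging.read_camera(n); cv2.imwrite(f"pics/{n}0.png",c["color"]); np.save(f"{n}0.npy",c,allow_pickle=True)
    print(n,c["xyz"],c["rotation"],c["fx"],c["fy"])
s=sensors.get_state();print(s)
E
```

```text
pics
scene [-0.33931331  0.33278935  0.87109357] [ 0.2158291  -0.44565129  0.78675118 -0.36855841] 431.16369002906293 431.16369002906293
top [ 0.37491956 -0.1348297   1.12364129] [ 0.04250221 -0.705291    0.70674296 -0.03567286] 381.5358357597478 381.5358357597478
{'clock': 0.1, 'joint_pos': array([-1.35459961e+00,  3.13916725e-01,  4.50901259e-02,  1.30361383e+00,
        1.35042457e-05,  1.43120360e+00]), 'qvel': array([-7.19248345e-04, -1.96102228e-03,  3.48420641e-03, -6.25516300e-05,
        1.68132820e-04,  3.03455313e-04]), 'tau': array([ 3.01130349e-03, -4.81722844e+01,  2.99246550e+01,  1.26693147e-02,
       -2.20142651e-04, -1.05336326e-06]), 'tcp_pos': array([ 0.20018096, -0.53849702,  0.20760195]), 'orientation': array([-8.21705142e-04,  9.84218088e-01,  1.76957847e-01, -2.47312702e-05]), 'wrist_force': array([ 0.02134503,  0.59074047, -0.33825322]), 'ft_torque': array([ 0.03323513, -0.0220035 , -0.05399452]), 'grip_force': 0.0, 'finger_gap': 0.08511097361703537}
```

```bash
sed -i 's/^def pts/from scipy.spatial.transform import Rotation as R\ndef rot(q): return R.from_quat(np.roll(q,-1)).as_matrix()\ndef pts/; s/np.array(c\["rotation"\])/rot(c["rotation"])/g' h.py; cat h.py
```

```text
import numpy as np, cv2
from workcell import sensors, imaging, workorder, env
from scipy.spatial.transform import Rotation as R
def rot(q): return R.from_quat(np.roll(q,-1)).as_matrix()
def pts(c):
    z=c["z_map"]; v,u=np.mgrid[:z.shape[0],:z.shape[1]]
    P=np.stack([(u-c["cx"])/c["fx"]*z,(v-c["cy"])/c["fy"]*z,z],-1)
    return P@rot(c["rotation"]).T+np.array(c["xyz"])
def proj(c,p):
    q=(np.array(p)-c["xyz"])@rot(c["rotation"]); return q[...,0]/q[...,2]*c["fx"]+c["cx"],q[...,1]/q[...,2]*c["fy"]+c["cy"]
```

View pics/scene0.png

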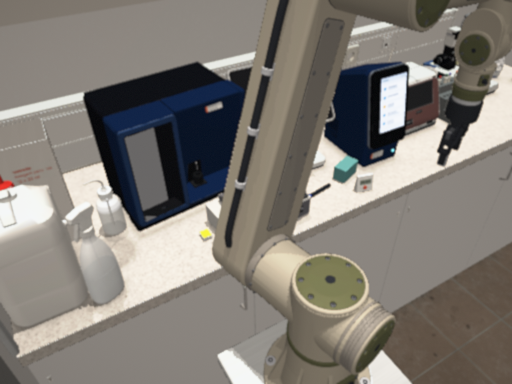

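View pics/top0.png

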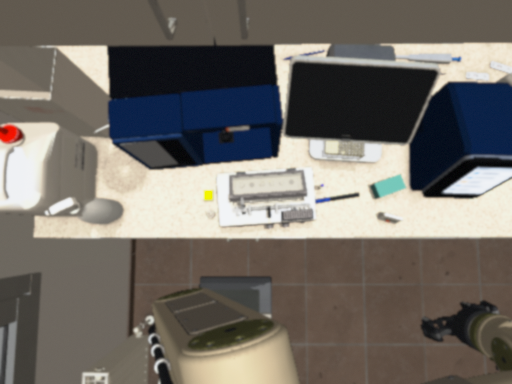

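Top view: the shaker is at px (217–315, 170–227), with the grey cover at (230–307, 170–200), catch at (297,215), yellow coverslips at (209,196), and vial and marker to the right. In the scene view the arm hides the shaker. I'll use the top view with depth.

```bash
python3 - <<'E'
from h import *
c=np.load("top0.npy",allow_pickle=True).item(); P=pts(c); I=c["color"]
# white deck mask by height
sub=np.zeros(P.shape[:2],bool); sub[160:235,205:330]=1
z=P[...,2]
m=sub&(z>.055)
q=P[m]; r=cv2.minAreaRect(q[:,:2].astype(np.float32)*1000); print("all raised",r)
for lo,hi in((.064,.075),(.088,.1),(.1,.125)):
    mm=sub&(z>lo)&(z<hi); print(lo,mm.sum())
    if mm.sum()>4: print(cv2.minAreaRect(P[mm][:,:2].astype(np.float32)*1000))
im=I[155:240,200:345]; cv2.imwrite("pics/topc.png",cv2.resize(im,None,fx=5.5,fy=5.5,interpolation=cv2.INTER_CUBIC))
E
```

```text
all raised ((479.6101989746094, -131.3909454345703), (337.4071960449219, 207.13096618652344), 83.2670669555664)
0.064 2182
((493.5958557128906, -142.80357360839844), (325.4162292480469, 182.99964904785156), 89.72413635253906)
0.088 726
((481.8787841796875, -157.52468872070312), (132.65609741210938, 217.225830078125), 4.012538433074951)
0.1 1339
((479.93408203125, -151.92596435546875), (114.7042007446289, 206.76063537597656), 5.392937183380127)
```

View pics/topc.png

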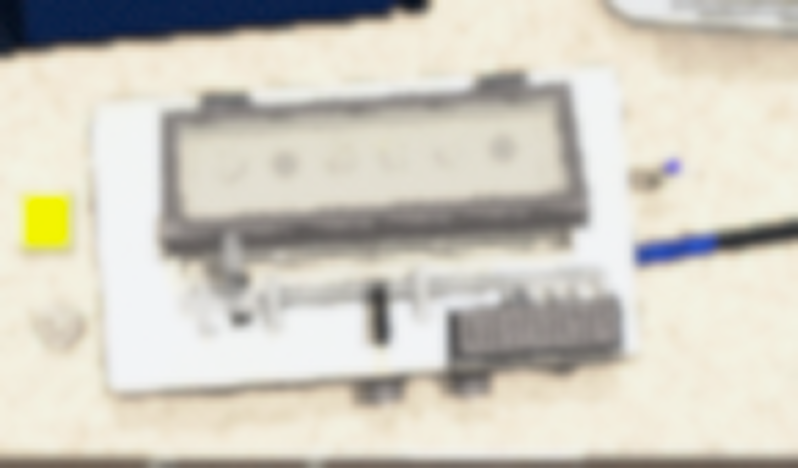

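The crop shows the deck corners at about (112,390), (632,352), (622,68) and (97,100). The catch spans (450–618, 295–360), the handle is at (378, 283–345), the cover is ajar, and the vial is at (650,178).

```bash
cat >> h.py <<'E'
def ray(c,u,v,z):
    d=rot(c["rotation"])@np.array([(u-c["cx"])/c["fx"],(v-c["cy"])/c["fy"],1]); o=np.array(c["xyz"]); return o+d*(z-o[2])/d[2]
E
python3 - <<'E'
from h import *
np.set_printoptions(precision=4,suppress=True)
c=np.load("top0.npy",allow_pickle=True).item(); P=pts(c)
f=lambda x,y,z: ray(c,200+(x+.5)/5.5-.5,155+(y+.5)/5.5-.5,z)
C=[f(*p,.07) for p in((112,390),(632,352),(622,68),(97,100))]
for p in C: print(p)
print([np.linalg.norm(C[i]-C[(i+1)%4]) for i in range(4)], sum(C)/4)
d=C[0]-C[1]+C[3]-C[2]; yaw=np.arctan2(-d[0],d[1]); print("yaw",yaw)
o=sum(C)/4; Rz=R.from_euler('z',yaw).as_matrix()
for n,p in dict(catch=(534,326,.094),handle=(378,315,.11),coverR=(585,215,.1),coverL=(163,243,.1),hingeL=(225,98,.076),hingeR=(500,80,.076),archL=(207,312,.085),archM=(272,305,.085),arch3=(421,290,.085)).items():
    w=f(*p); print(n,w,Rz.T@(w-o)*1000)
# depth sanity: deck plane near, catch
for n,p in dict(deck=(300,355),catch=(534,326),handle=(378,315),handle2=(378,300),cov=(350,230),table=(700,350)).items():
    print(n,P[155+int(p[1]/5.5),200+int(p[0]/5.5)])
E
```

```text
[ 0.4013 -0.019   0.07  ]
[ 0.4198 -0.2795  0.07  ]
[ 0.564  -0.2769  0.07  ]
[ 0.5483 -0.01    0.07  ]
[np.float64(0.2611145828105813), np.float64(0.14418897533603464), np.float64(0.2674464210843955), np.float64(0.1473213139527467)] [ 0.4834 -0.1463  0.07  ]
yaw 0.06462534400630048
catch [ 0.4316 -0.2284  0.094 ] [-56.9448 -78.5645  24.    ]
handle [ 0.4362 -0.1517  0.11  ] [-47.412   -2.3226  40.    ]
coverR [ 0.4856 -0.2535  0.1   ] [  -4.6631 -107.1127   30.    ]
coverL [ 0.4723 -0.0466  0.1   ] [ -4.5517 100.1994  30.    ]
hingeL [ 0.5482 -0.0754  0.076 ] [69.2654 66.5679  6.    ]
hingeR [ 0.5569 -0.2145  0.076 ] [ 69.0417 -72.7263   6.    ]
archL [ 0.4394 -0.0674  0.085 ] [-38.7968  81.6036  15.    ]
archM [ 0.4428 -0.0996  0.085 ] [-37.481   49.2316  15.    ]
arch3 [ 0.4501 -0.1735  0.085 ] [-34.9823 -24.9541  15.    ]
deck [ 0.419  -0.1128  0.0693]
catch [ 0.4313 -0.2294  0.093 ]
handle [ 0.4357 -0.1508  0.1122]
handle2 [ 0.4437 -0.1509  0.1117]
cov [ 0.4772 -0.1377  0.124 ]
table [ 0.4246 -0.3265 -0.0046]
```

```bash
cat >> h.py <<'E'
O=np.array([.4834,-.1463,0]); YAW=.065
import json,os
if os.path.exists("frame.json"):
    _f=json.load(open("frame.json")); O=np.array(_f[:2]+[0]); YAW=_f[2]
def W(p): return R.from_euler('z',YAW).apply(np.array(p)/1000)+O
def L(w): return R.from_euler('z',-YAW).apply(np.array(w)-O)*1000
def togo(p):
    s=sensors.get_state(); M=rot(s["orientation"]); d=M.T@(W(p)-s["tcp_pos"])*1000
    ty=np.arctan2(M[1,0],M[0,0]); print("shift",d.round(1),"turn",round(ty-YAW,3),"L",L(s["tcp_pos"]).round(1),"F",s["wrist_force"].round(1),"t",s["clock"])
E
python3 - <<'E'
from h import *
c=np.load("top0.npy",allow_pickle=True).item(); P=pts(c)
for y0 in np.arange(-.4,.1,.05):
    r=[]
    for x0 in np.arange(.35,.75,.04):
        m=(abs(P[...,0]-x0)<.02)&(abs(P[...,1]-y0-.025)<.025); r.append(P[m][:,2].max().round(2) if m.any() else -1)
    print(y0.round(2),r)
togo([-30,-20,230])
E
```

```text
-0.4 [np.float64(0.01), np.float64(0.01), np.float64(0.01), np.float64(0.02), np.float64(0.02), np.float64(0.01), np.float64(0.17), np.float64(0.7), np.float64(0.7), np.float64(0.35)]
-0.35 [np.float64(0.0), np.float64(0.01), np.float64(0.01), np.float64(0.02), np.float64(0.07), np.float64(0.01), np.float64(0.1), np.float64(0.7), np.float64(0.7), np.float64(0.35)]
-0.3 [np.float64(0.0), np.float64(0.01), np.float64(0.1), np.float64(0.13), np.float64(0.13), np.float64(0.07), np.float64(0.04), np.float64(0.7), np.float64(0.7), np.float64(0.34)]
-0.25 [np.float64(0.0), np.float64(0.05), np.float64(0.1), np.float64(0.13), np.float64(0.13), np.float64(0.11), np.float64(0.01), np.float64(0.7), np.float64(0.7), np.float64(0.34)]
-0.2 [np.float64(0.0), np.float64(0.06), np.float64(0.11), np.float64(0.13), np.float64(0.13), np.float64(0.1), np.float64(0.35), np.float64(0.7), np.float64(0.7), np.float64(0.36)]
-0.15 [np.float64(0.0), np.float64(1.12), np.float64(0.09), np.float64(0.13), np.float64(0.12), np.float64(0.1), np.float64(0.36), np.float64(0.75), np.float64(0.7), np.float64(0.36)]
-0.1 [np.float64(0.0), np.float64(0.07), np.float64(0.13), np.float64(0.14), np.float64(0.12), np.float64(0.1), np.float64(0.36), np.float64(0.7), np.float64(0.7), np.float64(0.36)]
-0.05 [np.float64(0.0), np.float64(0.07), np.float64(0.08), np.float64(0.13), np.float64(0.12), np.float64(0.1), np.float64(0.36), np.float64(0.75), np.float64(0.7), np.float64(0.36)]
-0.0 [np.float64(0.0), np.float64(0.01), np.float64(0.06), np.float64(0.02), np.float64(0.02), np.float64(0.1), np.float64(0.36), np.float64(0.71), np.float64(0.7), np.float64(0.36)]
0.05 [np.float64(0.0), np.float64(0.01), np.float64(0.01), np.float64(0.01), np.float64(0.01), np.float64(0.21), np.float64(0.36), np.float64(0.71), np.float64(0.7), np.float64(0.36)]
shift [ 367.6 -258.5  -21.9] turn 0.291 L [-308.1 -373.   207.6] F [ 0.   0.6 -0.3] t 0.1
```

```bash
python3 -m handwheel '[[45,-32,-3,0.04,1],[90,-64,-6,0.08,1],[135,-96,-9,0.12,1],[180,-128,-12,0.16,1],[225,-160,-15,0.2,1],[270,-192,-18,0.24,1],[320,-225,-20,0.29,1],[367,-258,-22,0.291,1]]'
python3 -m handwheel '[[0,0,0,0,1],[0,0,0,0,1]]'
python3 - <<'E'
from h import *
togo([-30,-20,230])
c=imaging.read_camera("wrist"); cv2.imwrite("pics/w1.png",c["color"]); np.save("w1.npy",c,allow_pickle=True); print({k:c[k] for k in c if k not in("color","z_map")})
E
```

```text
clock: 0.9
tcp_pos: [0.4269, -0.2077, 0.2285]
orientation: [0.0, 0.999, 0.032, -0.0]
wrist_force: [1.3, -0.4, -0.5]
finger_gap: 0.0855
grip_force: 0.0
clock: 1.1
tcp_pos: [0.4267, -0.2083, 0.2283]
orientation: [0.0, 0.999, 0.034, -0.0]
wrist_force: [-0.3, -1.1, -0.1]
finger_gap: 0.0853
grip_force: 0.0
shift [ 30.8 -38.1  -1.7] turn 0.003 L [-60.6 -58.2 228.3] F [-0.3 -1.1 -0.1] t 1.1
{'fx': 297.3186396354542, 'fy': 297.3186396354542, 'cx': 257.43963680698874, 'cy': 191.84584073422715, 'xyz': array([ 0.50585515, -0.20191551,  0.39404162]), 'rotation': array([ 0.11678432,  0.7219154 , -0.67341843, -0.10819981])}
```

View pics/w1.png

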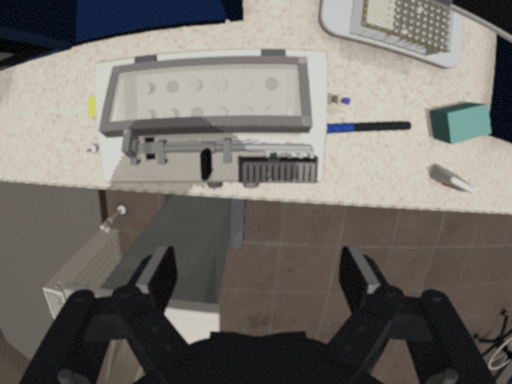

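The wrist view shows the deck at (95–328, 50–185), the catch at (240–318, 157–182), the handle at (207,163), arches at (160,150) and (228,150), and the vial at (335,99). Both fingers are at the bottom. I'll enlarge it to pick points.

```bash
python3 - <<'E'
from h import *
c=np.load("w1.npy",allow_pickle=True).item()
cv2.imwrite("pics/w1c.png",cv2.resize(c["color"][40:195,80:340],None,fx=3,fy=3,interpolation=cv2.INTER_CUBIC))
E
```

```text
(no output)
```

View pics/w1c.png

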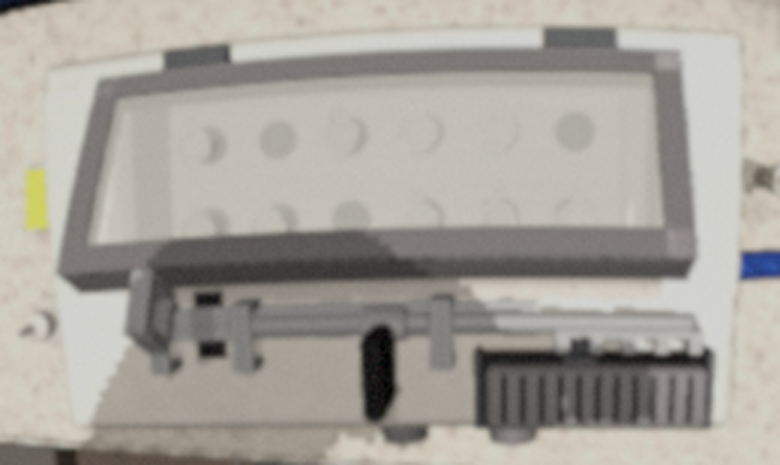

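```bash
cat >> h.py <<'E'
def fray(c,u,v,z):
    a=np.array([u-c["cx"],v-c["cy"]]); r=np.hypot(*a); t=r/c["fx"]
    d=rot(c["rotation"])@np.array([*(a/r*np.sin(t)),np.cos(t)]); o=np.array(c["xyz"]); return o+d*(z-o[2])/d[2]
E
python3 - <<'E'
from h import *
np.set_printoptions(precision=1,suppress=True)
c=np.load("w1.npy",allow_pickle=True).item(); t=np.load("top0.npy",allow_pickle=True).item()
f=lambda x,y,z: fray(c,80+(x+.5)/3-.5,40+(y+.5)/3-.5,z/1e3)
g=lambda x,y,z: ray(t,200+(x+.5)/5.5-.5,155+(y+.5)/5.5-.5,z/1e3)
src={"catchL":(480,394,94,(-57.5,-42)),"catchR":(712,390,94,(-57.5,-120)),"archM":(244,335,85,(-36.5,48)),"arch3":(440,332,85,(-36.5,-26)),
"BL":(48,68,70,(75,135)),"BR":(740,37,70,(75,-135)),"FR":(727,427,70,(-75,-135))}
A=[];B=[]
for n,(x,y,z,l) in src.items():
    w=f(x,y,z); A.append(w[:2]);B.append(np.array(l)/1e3); print(n,L(w),l)
A=np.array(A);B=np.array(B);a=A-A.mean(0);b=B-B.mean(0)
yaw=np.arctan2((b[:,0]*a[:,1]-b[:,1]*a[:,0]).sum(),(a*b).sum()); Rm=np.array([[np.cos(yaw),-np.sin(yaw)],[np.sin(yaw),np.cos(yaw)]])
o=A.mean(0)-Rm@B.mean(0); print("wrist fit",(o*1e3),round(yaw,4)); print(((A-o)@Rm-B)*1e3)
T={"FL":(112,390,70,(-75,135)),"FR":(632,352,70,(-75,-135)),"BR":(622,68,70,(75,-135)),"BL":(97,100,70,(75,135)),"catch":(534,326,94,(-57.5,-81)),"handle":(378,315,110,(-47,-5)),"archL":(207,312,85,(-36.5,82)),"archM":(272,305,85,(-36.5,48)),"arch3":(421,290,85,(-36.5,-26))}
A=np.array([g(*v[:3])[:2] for v in T.values()]);B=np.array([v[3] for v in T.values()])/1e3;a=A-A.mean(0);b=B-B.mean(0)
yaw=np.arctan2((b[:,0]*a[:,1]-b[:,1]*a[:,0]).sum(),(a*b).sum()); Rm=np.array([[np.cos(yaw),-np.sin(yaw)],[np.sin(yaw),np.cos(yaw)]])
o=A.mean(0)-Rm@B.mean(0); print("top fit",(o*1e3),round(yaw,4)); print(((A-o)@Rm-B)*1e3)
# two-view heights: triangulate catch centre & handle
def tri(pw,pt):
    o1=np.array(c["xyz"]);d1=f(*pw,0)-o1;o2=np.array(t["xyz"]);d2=g(*pt,0)-o2
    s=np.linalg.lstsq(np.c_[d1,-d2],o2-o1,rcond=None)[0]; return (o1+d1*s[0]+o2+d2*s[1])/2*1e3, np.linalg.norm(o1+d1*s[0]-o2-d2*s[1])*1e3
print("catch tri",tri((596,393),(534,326)))
E
```

```text
catchL [-57.8 -39.1  94. ] (-57.5, -42)
catchR [ -55.7 -120.4   94. ] (-57.5, -120)
archM [-37.4  47.6  85. ] (-36.5, 48)
arch3 [-37.5 -24.7  85. ] (-36.5, -26)
BL [ 70.9 133.   70. ] (75, 135)
BR [  71.1 -131.5   70. ] (75, -135)
FR [ -76.2 -132.3   70. ] (-75, -135)
wrist fit [ 481.8 -145.3] 0.0685
[[ 1.1  1.9]
 [ 2.9 -1.3]
 [ 0.7 -1.4]
 [ 0.4  0.3]
 [-2.1 -3.4]
 [-2.9  2.1]
 [-0.2  1.8]]
top fit [ 483.1 -145.7] 0.0611
[[ 1.1 -3.6]
 [ 3.6  5.3]
 [-2.3 -1. ]
 [-1.6 -3.5]
 [ 1.   1.5]
 [-0.2  1.8]
 [-2.4 -1.2]
 [-1.   0.4]
 [ 1.8  0.2]]
catch tri (array([ 431.6, -228.8,   94.4]), np.float64(0.8265415319975612))
```

```bash
echo '[0.4828,-0.1455,0.065]'>frame.json; python3 - <<'E'
from h import *
t=np.load("top0.npy",allow_pickle=True).item(); P=pts(t)
for y0 in np.arange(-.26,0,.02):
    m=(abs(P[...,1]-y0)<.01)&(P[...,2]>.16)&(P[...,2]<.6)&(P[...,0]>.5); q=P[m]
    print(round(y0,2), q[:,0].min().round(3) if m.any() else None, end=' | ')
print()
togo([8,-60,150]); print(sensors.get_state()["joint_pos"].round(2))
E
```

```text
-0.26 0.618 | -0.24 0.62 | -0.22 0.62 | -0.2 0.622 | -0.18 0.597 | -0.16 0.597 | -0.14 0.606 | -0.12 0.604 | -0.1 0.601 | -0.08 0.599 | -0.06 0.599 | -0.04 0.597 | -0.02 0.595 | 
shift [68.7 -0.  78.2] turn 0.001 L [-60.7 -60.1 228.3] F [ 0.3 -0.1 -0.6] t 1.15
[-0.63  0.11 -0.16  1.3  -0.    2.45]
```

```bash
python3 -m handwheel '[[25,0,20,0,0],[50,0,40,0,0],[70,0,60,0,0],[70,0,78,0,0],[70,0,78,0,0],[70,0,78,0,0]]' | tail -6
python3 - <<'E'
from h import *
togo([10,-60,95])
E
```

```text
clock: 1.75
tcp_pos: [0.495, -0.2063, 0.1503]
orientation: [-0.0, 1.0, 0.031, -0.001]
wrist_force: [-0.4, -0.2, 1.7]
finger_gap: 0.0001
grip_force: 0.0
shift [ 1.9 -1.4 55.3] turn -0.003 L [  8.2 -61.4 150.3] F [-0.4 -0.2  1.7] t 1.75
```

```bash
python3 -m handwheel '[[0,0,15,0,0],[0,0,28,0,0],[0,0,35,0,0],[0,0,42,0,0],[0,0,48,0,0],[0,0,53,0,0],[0,0,57,0,0],[0,0,57,0,0]]' | egrep 'tcp|wrist'
python3 -m handwheel '[[0,0,2,0,0],[0,0,4,0,0],[0,0,4,0,0]]' | egrep 'tcp|wrist'
python3 -m handwheel '[[0,0,2,0,0],[0,0,2,0,0]]' | egrep 'tcp|wrist'
```

```text
tcp_pos: [0.496, -0.205, 0.0931]
wrist_force: [1.0, 0.6, 0.1]
tcp_pos: [0.4961, -0.205, 0.0894]
wrist_force: [-0.4, 0.0, 0.4]
tcp_pos: [0.4961, -0.2051, 0.0874]
wrist_force: [-0.6, 0.6, 0.5]
```

```bash
python3 - <<'E'
from h import *
togo([10,-60,85])
c=imaging.read_camera("wrist"); cv2.imwrite("pics/w2.png",c["color"]); np.save("w2.npy",c,allow_pickle=True)
t=imaging.read_camera("top"); P=pts(t)
for l in ([-10,60],[17,60],[30,95],[0,95],[-15,60],[-15,-60]):
    u,v=proj(t,W([*l,95])); print(l,L(P[int(round(v)),int(round(u))]).round(1))
E
```

```text
shift [ 0.6 -0.3  2.4] turn -0.0 L [  9.4 -60.3  87.4] F [-0.6  0.6  0.5] t 3.05
[-10, 60] [-61.3  37.5 641.8]
[17, 60] [ 16.6  60.6 105.2]
[30, 95] [ 30.3  95.1 101.3]
[0, 95] [ -0.9  93.3 113.4]
[-15, 60] [-64.1  37.5 644.5]
[-15, -60] [-63.4 -18.6 637. ]
```

View pics/w2.png

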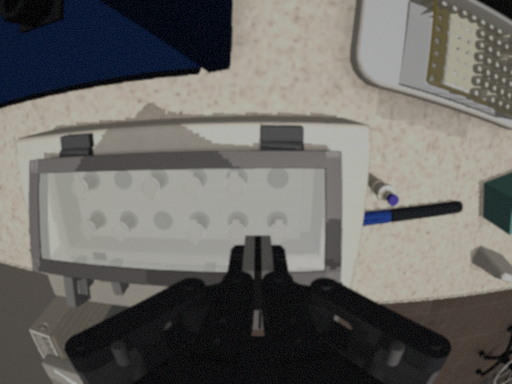

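```bash
python3 - <<'E'
from h import *
t0=np.load("top0.npy",allow_pickle=True).item(); t=imaging.read_camera("top")
for c in(t0,t):
    P=pts(c).reshape(-1,3); l=L(P); 
    for y0 in(94,-103):
        m=(abs(l[:,1]-y0)<4)&(l[:,0]>-35)&(l[:,0]<70)&(l[:,2]>60)&(l[:,2]<200); q=l[m]; q=q[np.argsort(q[:,0])]; print(y0,q[:,[0,2]].round(0).tolist()[::2])
print(sensors.get_state()["joint_pos"],sensors.get_state()["tcp_pos"])
E
```

```text
94 [[-33.0, 74.0], [-33.0, 68.0], [-30.0, 72.0], [-27.0, 70.0], [-25.0, 73.0], [-22.0, 70.0], [-22.0, 73.0], [-19.0, 71.0], [-16.0, 70.0], [-13.0, 66.0], [-12.0, 113.0], [-10.0, 70.0], [-10.0, 120.0], [-9.0, 118.0], [-7.0, 122.0], [-5.0, 127.0], [-2.0, 128.0], [-2.0, 129.0], [0.0, 127.0], [3.0, 125.0], [3.0, 126.0], [6.0, 124.0], [8.0, 124.0], [9.0, 124.0], [12.0, 121.0], [14.0, 121.0], [15.0, 118.0], [18.0, 117.0], [20.0, 115.0], [20.0, 116.0], [23.0, 114.0], [26.0, 113.0], [26.0, 112.0], [29.0, 111.0], [32.0, 111.0], [32.0, 107.0], [35.0, 110.0], [38.0, 105.0], [39.0, 102.0], [41.0, 106.0], [43.0, 104.0], [44.0, 102.0], [47.0, 99.0], [50.0, 99.0], [50.0, 99.0], [53.0, 97.0], [55.0, 98.0], [56.0, 94.0], [59.0, 95.0], [62.0, 93.0], [63.0, 89.0], [68.0, 71.0]]
-103 [[-33.0, 82.0], [-33.0, 81.0], [-30.0, 79.0], [-27.0, 73.0], [-26.0, 67.0], [-24.0, 73.0], [-21.0, 70.0], [-18.0, 67.0], [-18.0, 68.0], [-13.0, 71.0], [-11.0, 113.0], [-10.0, 118.0], [-9.0, 118.0], [-7.0, 121.0], [-5.0, 129.0], [-5.0, 127.0], [-2.0, 128.0], [0.0, 130.0], [0.0, 126.0], [3.0, 125.0], [6.0, 125.0], [6.0, 123.0
[... 522 characters left out ...]
], [-12.0, 118.0], [-12.0, 118.0], [-9.0, 118.0], [-7.0, 115.0], [-6.0, 111.0], [-4.0, 116.0], [-1.0, 114.0], [-1.0, 112.0], [2.0, 112.0], [4.0, 114.0], [5.0, 109.0], [7.0, 110.0], [10.0, 109.0], [13.0, 110.0], [13.0, 110.0], [16.0, 104.0], [18.0, 106.0], [19.0, 105.0], [22.0, 105.0], [25.0, 100.0], [27.0, 103.0], [30.0, 99.0], [33.0, 100.0], [36.0, 101.0], [39.0, 98.0], [42.0, 98.0], [42.0, 98.0], [45.0, 96.0], [47.0, 96.0], [48.0, 96.0], [51.0, 93.0], [53.0, 96.0], [54.0, 91.0], [56.0, 94.0], [59.0, 93.0], [60.0, 89.0], [66.0, 66.0], [69.0, 69.0]]
-103 []
[-5.41548602e-01  3.07741350e-01 -2.67758489e-01  9.95431291e-01
 -5.70095111e-05  2.53527037e+00] [ 0.49607033 -0.20506743  0.08751284]
```

```bash
python3 - <<'E'
from h import *
c=np.load("w2.npy",allow_pickle=True).item()
for z in(.08,.0875,.095,.105): print(z,L(fray(c,257,237,z)).round(1))
z=c["z_map"]
for v in range(222,300,6): print(v,z[v,[225,240,250,257,264,275,290]].round(3), end=';')
# z_map -> world for a few
def fp(u,v):
    a=np.array([u-c["cx"],v-c["cy"]]); r=np.hypot(*a); t=r/c["fx"]; return L(rot(c["rotation"])@(np.array([*(a/r*np.tan(t)),1])*z[v,u])+c["xyz"]).round(0)
print()
for u,v in((210,265),(60,265),(340,265),(335,200),(257,237),(257,245),(250,250),(257,260),(150,215),(257,225),(45,200)): print((u,v),fp(u,v))
cv2.imwrite("pics/w2c.png",cv2.resize(c["color"][200:320,180:340],None,fx=5,fy=5,interpolation=cv2.INTER_CUBIC))
E
```

```text
0.08 [  0.5 -59.3  80. ]
0.0875 [  4.4 -59.3  87.5]
0.095 [  8.2 -59.4  95. ]
0.105 [ 13.3 -59.4 105. ]
222 [0.164 0.164 0.163 0.163 0.164 0.163 0.163];228 [0.164 0.163 0.164 0.164 0.164 0.164 0.164];234 [0.163 0.164 0.164 0.164 0.163 0.163 0.164];240 [0.164 0.164 0.149 0.148 0.148 0.163 0.163];246 [0.163 0.149 0.142 0.143 0.143 0.151 0.164];252 [0.164 0.144 0.137 0.136 0.136 0.144 0.163];258 [0.163 0.139 0.131 0.13  0.13  0.139 0.162];264 [0.164 0.134 0.126 0.127 0.128 0.135 0.163];270 [0.163 0.128 0.122 0.123 0.123 0.129 0.163];276 [0.116 0.113 0.116 0.122 0.116 0.114 0.116];282 [0.112 0.112 0.112 0.124 0.111 0.113 0.112];288 [0.108 0.109 0.108 0.125 0.11  0.109 0.108];294 [0.105 0.105 0.108 0.125 0.11  0.104 0.103];
(210, 265) [ -1. -33. 112.]
(60, 265) [ -8.  71. 114.]
(340, 265) [  -2. -107.  113.]
(335, 200) [  34. -103.  100.]
(257, 237) [ 19. -59. 117.]
(257, 245) [ 19. -59. 126.]
(250, 250) [ 20. -56. 131.]
(257, 260) [ 19. -59. 140.]
(150, 215) [ 24.   3. 101.]
(257, 225) [ 20. -59. 104.]
(45, 200) [32. 83. 99.]
```

View pics/w2c.png

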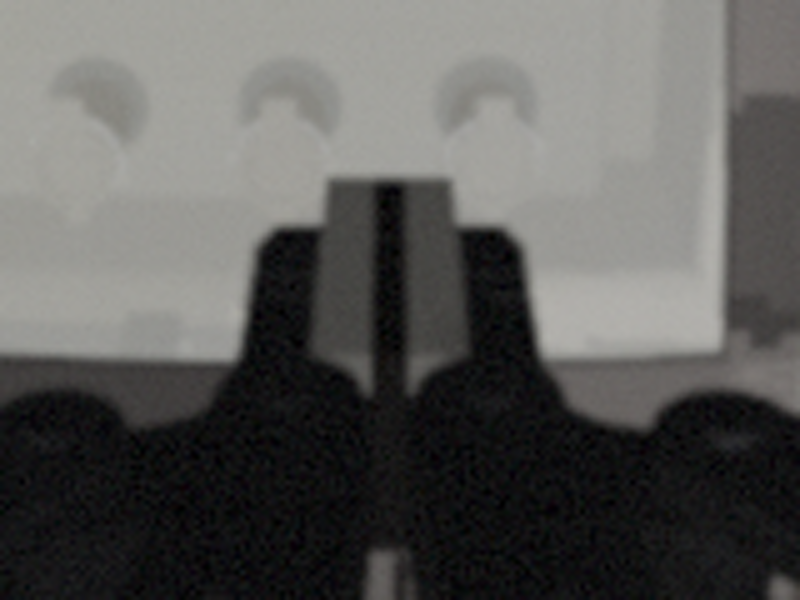

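The tip seems to stand on the plate at z≈113, higher than the TCP reading says. Keep pressing in small steps, watching force and cover depth.

```bash
cat > cov.py <<'E'
from h import *
t=imaging.read_camera("top"); l=L(pts(t).reshape(-1,3)); m=(abs(l[:,1]-50)<48)&(l[:,0]>0)&(l[:,0]<50)&(l[:,2]>80)&(l[:,2]<140); print("cover slope",np.polyfit(l[m][:,0],l[m][:,2],1).round(3))
togo([10,-60,85])
E
python3 -m handwheel '[[0,0,3,0,0],[0,0,6,0,0],[0,0,6,0,0]]' | egrep 'tcp|wrist'; python3 cov.py
python3 -m handwheel '[[0,0,3,0,0],[0,0,6,0,0],[0,0,6,0,0]]' | egrep 'tcp|wrist'; python3 cov.py
```

```text
tcp_pos: [0.4958, -0.2049, 0.081]
wrist_force: [-0.7, -0.2, 0.3]
cover slope [ -0.25  104.622]
shift [ 0.8 -0.2 -3.9] turn -0.0 L [  9.2 -60.2  81.1] F [-0.1 -0.   0.1] t 3.55
tcp_pos: [0.4959, -0.2049, 0.075]
wrist_force: [0.6, 0.3, -0.6]
cover slope [-0.139 98.221]
shift [ 0.7 -0.2 -9.8] turn -0.0 L [  9.3 -60.2  75.2] F [ 0.1 -0.1 -0.7] t 3.9
```

```bash
python3 -m handwheel '[[0,0,3,0,0],[0,0,6,0,0],[0,0,6,0,0]]' | egrep 'tcp|wrist'
for i in 1; do python3 -m handwheel '[[0,0,1.5,0,0],[0,0,1.5,0,0]]' | egrep 'tcp|wrist'; done; python3 cov.py
```

```text
tcp_pos: [0.4959, -0.2049, 0.069]
wrist_force: [-0.4, 0.6, 0.2]
tcp_pos: [0.4961, -0.2051, 0.0679]
wrist_force: [0.2, -0.3, -0.1]
cover slope [-3.7000e-02  9.1551e+01]
shift [  0.6  -0.3 -17. ] turn -0.0 L [  9.4 -60.3  68. ] F [-0.6  0.2  0.5] t 4.45
```

```bash
python3 -m handwheel '[[0,0,1.5,0,0],[0,0,1.5,0,0]]' | egrep 'tcp|wrist'
python3 -m handwheel '[[0,0,1.5,0,0],[0,0,1.5,0,0]]' | egrep 'tcp|wrist';python3 cov.py; python3 -c "
from h import *
print(sensors.get_state()['tau'])"
```

```text
tcp_pos: [0.4961, -0.2051, 0.0664]
wrist_force: [-0.7, 0.4, -0.6]
tcp_pos: [0.4963, -0.2052, 0.0661]
wrist_force: [-2.9, 1.7, 7.6]
cover slope [-6.0000e-03  8.9692e+01]
shift [  0.5  -0.4 -18.9] turn -0.0 L [  9.5 -60.4  66.1] F [-2.1  0.2  7.4] t 4.9
[-8.63347831e-02 -4.19625199e+01  2.55376250e+01 -1.10413391e+00
  6.36041025e-02  1.11479367e-03]
```

```bash
python3 -m handwheel '[[0,0,2,0,0],[0,0,2,0,0],[0,0,2,0,0],[0,0,-20,0,0],[0,0,-60,0,0],[0,0,-80,0,0.82],[0,0,-80,0,0.82],[0,0,-80,0,0.82]]'; python3 cov.py; python3 - <<'E'
from h import *
togo([-60,-64,146])
E
```

```text
clock: 5.7
tcp_pos: [0.4963, -0.2052, 0.1452]
orientation: [0.0, 0.999, 0.032, 0.0]
wrist_force: [-0.4, 0.2, -0.6]
finger_gap: 0.0433
grip_force: 0.0
cover slope [-6.00e-03  8.99e+01]
shift [ 1.  -0.  59.3] turn -0.0 L [  9.  -60.1 144.3] F [ 0.5  0.3 -0.9] t 5.75
shift [-69.    4.   -1.7] turn -0.0 L [  9.  -60.1 144.3] F [ 0.5  0.3 -0.9] t 5.75
```

```bash
python3 -m handwheel '[[-20,1,0,0,0.82],[-45,3,0,0,0.82],[-69,4,0,0,0.82],[-69,4,0,0,0.82],[-69,4,0,0,0.82],[-69,4,0,0,0.82]]'; python3 - <<'E'
from h import *
togo([-60,-64,110])
c=imaging.read_camera("wrist"); cv2.imwrite("pics/w3.png",c["color"]); np.save("w3.npy",c,allow_pickle=True)
z=c["z_map"]; print(z[230:320:6,170:360:10].round(3))
E
```

```text
clock: 6.35
tcp_pos: [0.428, -0.2136, 0.1445]
orientation: [-0.0, 0.999, 0.032, -0.0]
wrist_force: [0.6, -0.5, 1.0]
finger_gap: 0.07
grip_force: 0.0
shift [-0.9 -0.3 34.5] turn -0.0 L [-59.1 -64.4 144.5] F [ 0.6 -0.5  1. ] t 6.35
[[0.87  0.873 0.881 0.891 0.892 0.912 1.224 1.223 1.332 1.336 1.328 1.329
  1.337 1.327 1.329 1.327 1.329 1.33  1.333]
 [0.837 0.836 0.84  0.844 0.855 0.914 1.231 1.228 1.338 1.336 1.336 1.345
  1.339 1.336 1.341 1.344 1.346 1.34  1.34 ]
 [0.796 0.146 0.811 0.815 0.816 0.895 1.233 1.242 1.351 1.351 1.355 1.353
  1.346 1.346 1.354 1.353 0.145 1.351 1.354]
 [0.767 0.139 0.151 0.783 0.788 0.911 1.248 0.    1.357 1.361 1.364 1.361
  1.363 1.359 1.361 1.359 0.139 0.138 1.365]
 [0.133 0.135 0.15  0.756 0.756 0.922 1.257 1.259 1.367 1.371 1.374 1.371
  1.369 1.367 1.371 1.365 0.138 0.135 0.141]
 [0.128 0.13  0.151 0.722 0.736 0.934 1.381 1.376 1.381 1.377 1.377 1.378
  1.378 1.382 1.386 1.386 0.138 0.128 0.135]
 [0.124 0.128 0.148 0.7   0.712 0.948 1.384 1.389 1.39  1.393 1.389 1.393
  1.392 1.394 1.395 1.394 0.139 0.123 0.123]
 [0.12  0.127 0.148 0.674 0.693 0.96 
[... 213 characters left out ...]
 0.628 0.628 0.703 1.425 1.418 1.426 1.428 1.424 1.423 1.427
  1.428 1.422 0.    1.422 0.136 0.118 0.115]
 [0.116 0.126 0.604 0.608 0.709 1.441 1.439 1.438 1.44  1.431 1.428 1.439
  1.437 1.438 1.436 1.438 0.138 0.116 0.105]
 [0.115 0.127 0.585 0.59  0.716 1.449 1.449 1.452 1.442 1.452 1.45  1.447
  1.446 1.448 1.446 1.454 0.134 0.118 0.102]
 [0.099 0.126 0.567 0.571 0.705 1.465 1.462 1.468 1.464 1.456 1.461 1.47
  1.463 1.463 1.465 1.469 1.464 0.118 0.099]
 [0.088 0.123 0.549 0.559 0.715 1.476 1.472 1.472 1.474 1.475 1.476 1.474
  1.48  1.479 1.477 1.483 1.481 0.089 0.09 ]
 [0.086 0.086 0.533 0.554 0.726 1.491 1.493 1.485 1.487 1.487 1.494 1.491
  1.489 1.495 1.5   1.491 1.49  0.086 0.086]]
```

View pics/w3.png

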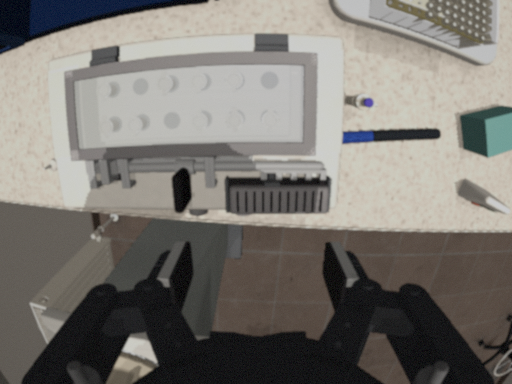

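The cover is shut, the handle is at (181,190), and the catch at (227–330, 178–213) is unobstructed. The fingertips are at (180,242) and (335,242). Next I'll locate the tips in 3D.

```bash
cat >> h.py <<'E'
def fpts(c):
    z=c["z_map"]; v,u=np.mgrid[:z.shape[0],:z.shape[1]]; a=np.stack([u-c["cx"],v-c["cy"]],-1); r=np.linalg.norm(a,axis=-1)+1e-9; k=np.tan(np.minimum(r/c["fx"],1.5))/r
    P=np.stack([a[...,0]*k*z,a[...,1]*k*z,z],-1); return P@rot(c["rotation"]).T+np.array(c["xyz"])
E
python3 - <<'E'
from h import *
c=np.load("w3.npy",allow_pickle=True).item(); l=L(fpts(c).reshape(-1,3)); z=c["z_map"].ravel()
m=(z>.1)&(z<.155)&(l[:,2]>130)
q=l[m]; print(len(q))
for s in(-1,1):
    a=q[(q[:,1]+64)*s>0]; a=a[np.argsort(a[:,2])]; 
    for z0 in np.arange(160,215,6):
        b=a[abs(a[:,2]-z0)<3]
        if len(b)>3: print(s,z0,len(b),"x",b[:,0].min().round(),b[:,0].max().round(),"y",b[:,1].min().round(),b[:,1].max().round())
# recheck handle/catch in this view
print(L(fray(c,181,190,.11)).round(1), L(fray(c,228,196,.094)).round(1),L(fray(c,330,196,.094)).round(1))
E
```

```text
7766
-1 178 98 x -71.0 -49.0 y -105.0 -98.0
-1 184 216 x -72.0 -48.0 y -112.0 -98.0
-1 190 271 x -71.0 -49.0 y -112.0 -98.0
-1 196 282 x -72.0 -49.0 y -112.0 -98.0
-1 202 329 x -71.0 -49.0 y -112.0 -98.0
-1 208 314 x -71.0 -48.0 y -112.0 -98.0
-1 214 311 x -64.0 -47.0 y -117.0 -98.0
1 178 100 x -71.0 -49.0 y -29.0 -22.0
1 184 215 x -72.0 -49.0 y -29.0 -15.0
1 190 271 x -71.0 -49.0 y -29.0 -15.0
1 196 288 x -71.0 -48.0 y -29.0 -15.0
1 202 324 x -71.0 -48.0 y -29.0 -15.0
1 208 314 x -71.0 -48.0 y -29.0 -15.0
1 214 307 x -64.0 -48.0 y -29.0 -11.0
[-44.6  -8.3 110. ] [-54.7 -40.9  94. ] [ -54.7 -120.7   94. ]
```

```bash
python3 -m handwheel '[[-1,3,20,0,0.82],[-1,3,40,0,0.82],[-1,3,55,0,0.82],[-1,3,66,0,0.82],[-1,3,72,0,0.82],[-1,3,76,0,0.82],[-1,3,76,0,0.82],[-1,3,76,0,0.82]]' | egrep 'tcp|wrist|gap'
python3 -m handwheel '[[0,0,2,0,0.82],[0,0,4,0,0.82],[0,0,4,0,0.82]]' | egrep 'tcp|wrist'
python3 -m handwheel '[[0,0,2,0,0.82],[0,0,2,0,0.82],[0,0,2,0,0.82]]' | egrep 'tcp|wrist'
python3 - <<'E'
from h import *
togo([-60,-68,60])
c=imaging.read_camera("wrist"); np.save("w4.npy",c,allow_pickle=True); l=L(fpts(c).reshape(-1,3))
m=(l[:,0]>-69)&(l[:,0]<-46)&(l[:,1]>-90)&(l[:,1]<-50)&(l[:,2]<110); print("catch z",np.percentile(l[m][:,2],[25,50,75,90]).round(1),m.sum())
E
```

```text
tcp_pos: [0.4272, -0.2169, 0.0696]
wrist_force: [-0.4, 0.7, -0.1]
finger_gap: 0.0705
tcp_pos: [0.4267, -0.2166, 0.065]
wrist_force: [-0.7, 0.5, 0.1]
tcp_pos: [0.4269, -0.2168, 0.0632]
wrist_force: [-0.5, -0.3, 0.3]
shift [0.4 0.5 3.2] turn -0.0 L [-60.4 -67.5  63.2] F [-0.5 -0.3  0.3] t 7.8
catch z [92.5 93.9 94.5 94.9] 3708
```

```bash
cat > cat.py <<'E'
from h import *
s=sensors.get_state(); c=imaging.read_camera("wrist"); np.save("w5.npy",c,allow_pickle=True); l=L(fpts(c).reshape(-1,3))
m=(l[:,0]>-69)&(l[:,0]<-46)&(l[:,1]>-90)&(l[:,1]<-50)&(l[:,2]<110)&(l[:,2]>80); h=l[(l[:,2]>100)&(l[:,2]<113)&(l[:,0]>-60)&(l[:,0]<-34)&(l[:,1]>-14)&(l[:,1]<45)]
print("catch z",np.percentile(l[m][:,2],[50,75,90]).round(1),"handle y",np.percentile(h[:,1],[5,50,95]).round(1) if len(h) else None, "z",h[:,2].max() if len(h) else 0, len(h)); print(L(s["tcp_pos"]).round(1),s["wrist_force"].round(1),s["clock"])
E
python3 -m handwheel '[[0,0,1.5,0,0.82],[0,0,3,0,0.82],[0,0,3,0,0.82]]' | egrep 'wrist'; python3 cat.py
python3 -m handwheel '[[0,0,1.5,0,0.82],[0,0,3,0,0.82],[0,0,3,0,0.82]]' | egrep 'wrist'; python3 cat.py
```

```text
wrist_force: [0.2, 0.1, 2.5]
catch z [91.  91.4 91.8] handle y [-8.8 -7.  -2. ] z 111.62310346616266 1044
[-60.4 -67.5  60. ] [0.2 0.1 2.5] 8.15
wrist_force: [0.4, 0.1, 4.7]
catch z [88.  88.4 88.8] handle y [-8.8 -7.1 -2. ] z 111.85329287522411 1076
[-60.4 -67.5  57.1] [0.4 0.1 4.7] 8.5
```

```bash
python3 -m handwheel '[[0,0,1,0,0.82],[0,-3,1,0,0.82],[0,-6,1,0,0.82],[0,-9,1,0,0.82],[0,-12,1,0,0.82],[0,-15,1,0,0.82],[0,-15,1,0,0.82]]' | egrep 'wrist'; python3 cat.py
```

```text
wrist_force: [0.5, -3.5, 3.6]
catch z [87.4 88.  96.7] handle y [-12.   -1.8   3.5] z 112.9605679503177 1243
[-60.3 -52.4  56.3] [ 0.5 -3.5  3.6] 9.25
```

```bash
python3 -m handwheel '[[0,-3,0,0,0.82],[0,-6,0,0,0.82],[0,-9,0,0,0.82],[0,-12,0,0,0.82],[0,-15,0,0,0.82],[0,-18,0,0,0.82],[0,-21,0,0,0.82],[0,-21,0,0,0.82]]' | egrep 'wrist'; python3 cat.py
python3 -m handwheel '[[0,-2,0,0,0.82],[0,-4,0,0,0.82],[0,-6,0,0,0.82],[0,-6,0,0,0.82]]' | egrep 'wrist'; python3 cat.py
```

```text
wrist_force: [0.3, -4.5, 4.7]
catch z [ 87.5  89.3 103.2] handle y [ 4.4 18.6 24.4] z 112.9718609162763 1477
[-60.4 -31.4  56.2] [ 0.3 -4.5  4.7] 10.1
wrist_force: [0.7, -3.7, 5.1]
catch z [ 87.4  91.  103.4] handle y [10.3 24.5 30.3] z 112.99716878983988 1483
[-60.4 -25.5  56.2] [ 0.7 -3.7  5.1] 10.55
```

```bash
python3 -m handwheel '[[0,-2,0,0,0.82],[0,-3.5,0,0,0.82],[0,-3.5,0,0,0.82]]' | egrep 'wrist'; python3 cat.py
python3 -m handwheel '[[0,-1,0,0,0.82],[0,-2,0,0,0.82],[0,-2,0,0,0.82]]' | egrep 'wrist'; python3 cat.py
```

```text
wrist_force: [0.8, -4.4, 5.7]
catch z [ 87.5  91.7 103.6] handle y [13.7 27.9 33.7] z 112.99903547568849 1477
[-60.4 -22.1  56.2] [ 0.8 -4.4  5.7] 10.9
wrist_force: [-1.0, -9.8, 3.7]
catch z [ 87.8  91.2 103.7] handle y [14.  28.  33.7] z 112.99077335315276 1459
[-60.4 -21.9  56.4] [-1.  -9.8  3.7] 11.25
```

```bash
python3 -m handwheel '[[0,-2,0,0,0.82],[0,-2,0,0,0.82],[0,1,0,0,0.82],[0,1,-6,0,0.82],[0,1,-14,0,0.82],[0,3,-40,0,0.82],[0,5,-80,0,0.82],[0,5,-80,0,0.82]]' | egrep 'wrist|tcp'
python3 -m handwheel '[[-10,20,-30,0,0.82],[-20,40,-50,0,0.82],[-20,40,-50,0,0.82]]' | egrep 'wrist|tcp'
python3 cat.py; python3 cov.py; python3 - <<'E'
from h import *
c=imaging.read_camera("wrist"); cv2.imwrite("pics/w6.png",c["color"])
E
```

```text
tcp_pos: [0.4254, -0.1742, 0.1393]
wrist_force: [0.3, -0.3, 0.3]
tcp_pos: [0.4067, -0.2165, 0.1872]
wrist_force: [-0.3, -0.7, -0.8]
catch z [94.2 94.8 95.2] handle y [27.1 29.1 33.9] z 111.55993847295568 324
[-80.5 -65.9 187.2] [-0.3 -0.7 -0.8] 12.4
cover slope [1.2000e-02 8.8951e+01]
shift [91.3 -3.5 99.6] turn -0.001 L [-81.2 -63.7 184.7] F [-0.6  0.1 -0.3] t 12.5
```

View pics/w6.png

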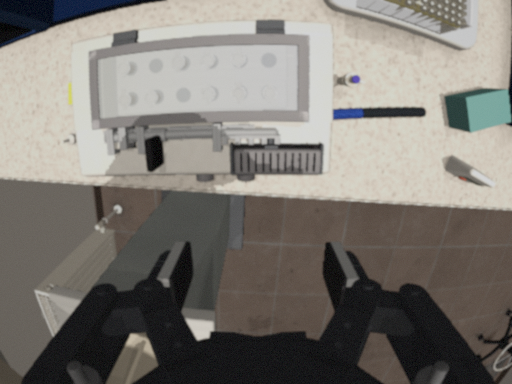

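The cover is shut. The handle, at (153,152), is home with its near face at y≈27 mm. The catch at (232–322, 145–175) is back up at 94 mm, and the bystanders haven't moved.

```bash
python3 -c "
from workcell import workorder
print(workorder.hand_in())"
```

```text
the job is handed in; nothing more can be done
None
```

The shaker is ready and the job is handed in: the cover is shut, the bolt is fully home, the catch is back up and locking it, the hand is clear, the small things look undisturbed in the last picture, and it took about 12.5 s of the 42 s allowed.

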